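# Drive out the stuck pin and open the casting mould

### The arm

A 6-joint arm with a two-finger parallel gripper is mounted at the origin on the work surface. World frame = base frame: x ahead of the robot, y to its left, z up, the work surface at z = 0. Lengths are in m, angles in degrees, forces in N, time in s.
With the tool pointing down it reaches from about 0.4 to 0.825 m from the base axis. Payload 7 kg.
Tool frame: the origin (TCP) lies midway between the tips of the shut fingers; the grasp point (between the pads) lies 19 mm behind it; z points along the fingers, y is the direction in which the jaws open and shut (so a half turn about z gives the same grasp; the last joint's range is limited). The gripper opens to 88 mm and grips with 3 to 60 N. Pads are 19 mm wide; open, the fingers measure 130 mm over their backs; the gripper's body (78 mm by 193 mm) begins 47 mm behind the grasp point.
Start: joints at [-52.248, 20.546, 0.682, 0, -70.136, -16.507], TCP at [0.245, -0.629, 0.227] pointing down, gripper open.
Joint ranges: [-176.03, 176.03], [-82.01, 121.73], [-58.28, 71.71], [-173.87, 95.51], [-174.79, -0.11], [-173.66, 173.66]. Speed limits (degrees/s): [136.94, 136.94, 172.46, 180, 180, 180].

### API

Orientations are given as [roll, pitch, yaw] about the fixed x, y, z axes, in that order (R = Rz(yaw) Ry(pitch) Rx(roll)).
In Python, from plant import r gives the robot as it stands. The module is installed in compiled form; this text tells all that it offers.
- The arm moves only by the tool send_rows, never from a script. Its argument "motion" is a list of rows, each an object with "travel": the shift along the tool's x, y, z in m, a list of three; "spin": the turn about the tool's z in degrees. In form: [{"travel": [tx, ty, tz], "spin": spin}, ...]. A call has 1 to 5 rows; each row shifts and turns the pose as measured when the row begins, along the tool's axes as they then stand; what a row does not reach is not made up. A row lasts 1/12 s, in which the tool goes at most 41.7 mm and 7.16 degrees, less where a joint would pass 70% of its speed; a pose out of reach is approached as far as the arm can. A call is refused whole if a number of a shift passes 0.0417 or a number of a turn 7.16, either way. A call with a gripper value outside its range is refused whole. "gripper" is the gripper command: -1 is shut, 1 is fully open, values between are in proportion, set as the call begins (left out, the last holds). The fingers move at their own pace and stop on an object; "squeeze" is the grip in N (left out, the last holds). Time passes only in rows, so rows that do not move let the fingers close. It gives the time, the measured TCP pose, the force and the opening at its end, in the units of the state.
- r.get_state(): the state, without advancing time (a new reading comes with each control period).
- r.capture(name): name is "side" or "top"; returns (picture, depth): 420x560x3 uint8, blue, green, red; 420x560 float32, m along the optical axis (not along the pixel's ray), 0 where there is no reading.
- r.get_calibration(name): a dict with "fov_y" (degrees; the focal length in pixels is half the picture's height over the tangent of half this angle, whatever the lens; pixels are square), "cx", "cy" (the principal point, pixels), "k1" (the pictures are not rectified: a ray, as slopes to the right and down, at radius r is drawn at 1 + k1 r^2 times it, then the intrinsics apply), "origin" and "orientation" of the camera in the world. Camera axes: x right, y down, z forward; pixel columns grow to the right and rows downward; lengths in m; the calibration is good to about 2 mm. A picture is of the moment at which its call begins. get_calibration takes no time and is no camera call.
- r.close_job(): hands the job in, once; it reports no verdict.
Trained networks look in the newest picture that a camera, given by its name, has taken for a name from the list of things; names that differ only in an ending like _2 or _b are one class to them, and where a whole thing is asked for, a point or a joint stands for the part that bears it (a point fixed in the world has none). Each returns a list of dicts, best first, with "conf" (0 to 1); they miss things now and then, are a little off and sometimes report something else, mostly with a low value. They report only what shows in the picture. A call takes as long as a camera call. They do not tell look-alikes from the thing itself.
- r.boxes_of(camera, target): "at" ([x, y, z] in m, in the coordinates of the camera as it stood for that picture, good to about 4 mm: the middle of the surface that is visible of it).
- r.pinpoint(camera, target): "at" ([x, y, z] in m, in the coordinates of the camera as it stood for that picture, good to about 4 mm: a listed point, or the origin of a listed thing).
The state is a dict: "time_s": time; "joints": joint angles; "qd": joint speeds; "joint_torque": joint torques, N m; "tcp_pos": TCP position; "eef_rot": TCP orientation; "contact_force": force on the tool from outside, world axes, zero at the start; "moment": the same for the moment, N m; "gripper_width": finger opening in m.
Only numpy, scipy, OpenCV 4.12 (cv2) and the standard library are available. Lean on these libraries where they do the work, as an engineer would, in place of code of your own. Each camera call takes 0.05 s, during which the arm holds its last target. There are 200 camera calls.

### The job

The mould's sliding cover is locked by a stuck headed pin. Take the drift punch from its rubber rest and, with its thin nose, drive the pin out from the far side (the end without a head) so that it drops into the mould's catch tray. Then, in either order, put the drift on edge, fully down and centred along its length, into the slot of the wooden holder, and draw the cover all the way back towards the pin bracket, and let go of everything. Leave the cup, the white block and the bar clamp where they are.

Things in the scene. Friction and masses are not known exactly. Their poses are not given: they have to be found in the camera images.
- mould: White casting mould fixed to the table. Origin: on the table at the pour hole's centre (24 mm hole). mm in its frame: main block x -42..90, y -50..50, top z 70; narrower front part x -100..-42, y -30..30, top z 70. On the front part two aluminium cheeks (pin bracket), x -97..-53, y 18..30 and -30..-18, top z 120. Cover's guide rails: y +-17..25, top z 79.
- pin_hole (a point): Centre of the hole's mouth in the outer face of the +y cheek (mould x -75, y 30, z 100 mm). Axes are the mould's: the drift enters along -y. 16 mm square hole through both cheeks and the cover's lug between them; 60 mm from this mouth to the outer face of the -y cheek. The pin lies in it, headless end 2 mm inside this mouth, head outside the -y cheek, so it can only leave towards -y.
- pin_end (a point): Centre of the pin's headless end face. Steel pin, shank 14 mm diameter, 58 mm long, head 20 mm diameter, 7 mm thick at its -y end; y axis from head to headless end. A spring plunger in the -y cheek grips it: a steady push of 5 to 12 N moves it. Push until the drift's nose comes about 7 mm out of the -y cheek; the pin then falls into the tray.
- pin_center (a point): Centre of the pin's shank on its axis, 29 mm from the headless end.
- drift_grip (a point): Drift punch: dark steel bar 80 mm long, 12 thick, 52 tall, standing on its long edge, with a round nose (8 mm diameter, 76 long) on one end face. This point: middle of length and thickness, 38 mm above the lower edge, at nose-axis height. x to the nose tip, y through the thickness, z up. 0.2 to 0.3 kg. Hold it by the part 24 to 52 mm above the lower edge; the lower 22 mm goes into the slot.
- drift_tip (a point): Centre of the end of the drift's nose, 116 mm from drift_grip along the drift's x axis. Same axes.
- rest: Low black rubber block fixed to the table in which the drift stands at the start: 60 mm long (its x), 46 wide, 30 high, with a groove 14 mm wide along x whose floor is at z = 20 mm. Origin on the table under its centre. May change places with the holder.
- holder: Light wooden holder fixed to the table: 100 mm long (its x), 60 wide (y), 42 high, origin on the table under its centre. Along its x runs one slot 19 mm wide, open above and at both ends, 22 mm deep.
- slot (a point): Centre of the slot's floor, 20 mm above the table. Axes as the holder's: x along the slot, z up. The drift stands in it on its lower long edge, nose to either end, bar within the length of the block.
- cover (a joint): Sliding cover, an aluminium strip 32 mm wide, top 77 mm above the table: 0 = shut over the pour hole, 0.055 m = all the way back. It slides along the mould's -x, between the bracket's cheeks, stays where it is left and takes about 3 N. The pin holds it at 0.
- cover_tab (a point): Centre of the cover's upright tab: 8 mm thick (mould x), 32 mm wide, from 77 to 107 mm above the table; this point at 92 mm, at mould x = 8, y = 0 when shut. Axes are the mould's. Moves with the cover. Hook behind it (+x side) with closed fingers, or pinch it from above.
- cup: Bystander: white plastic cup, 76 mm across, 95 mm high, origin under its centre.
- block: Bystander: white block 75 x 75 x 85 mm with a hole in its top, origin under its centre.
- clamp: Bystander: black and yellow bar clamp lying on the table, bar 240 mm long along its x, 24 mm high, origin on the table under the bar's middle.
- tray (a point): Centre of the floor of the catch tray fixed to the mould on its -y side (mould axes): 77 mm inside along x, 125 mm along y, rubber floor 5 mm above the table, walls up to 30 mm. The bracket's front part forms its +y wall, so what leaves the -y cheek drops into it.
Not all that is in view belongs to the job. Leave any green or orange look-alike of the part that bears drift_grip alone.

How it is judged (in metres and radians):
On the way, in this order (a step that is already met when the one before it is completed fails the run):
1. the drift is driving the pin: it presses on the pin while the pin is part-way out (contact force between drift and pin above 1.5 N and y of pin_center in the frame of mould between -0.055 and -0.01 m and z of pin_center in the frame of mould above 0.08 m), for 0.1 s.
2. the pin has dropped into the catch tray (x of pin_center in the frame of mould between -0.124 and -0.047 m and y of pin_center in the frame of mould between -0.155 and -0.03 m and height (world z) of pin_center below 0.055 m), for 0.1 s.
At the end, for the whole second after the job is handed in: Pin centre inside the tray walls and below 55 mm; drift on its lower edge in the slot, that edge within 4 mm of the slot's floor, its middle within 25 mm of the slot's middle; cover back at least 48 of its 55 mm; all released and at rest (all of step 2 and x of drift_grip in the frame of slot between -0.025 and 0.025 m and y of drift_grip in the frame of slot between -0.009 and 0.009 m and z of drift_grip in the frame of slot between 0.03 and 0.042 m and angle between the x axis of drift_grip and the x axis of slot, either way round below 0.15 rad and angle between drift_grip's own z axis and vertical below 0.3 rad and value of joint cover above 0.048 m and linear speed of drift below 0.02 m/s and linear speed of pin below 0.05 m/s); the robot touches nothing.
It fails at once if the cup is moved by more than 20 mm (distance of cup from where it was at the start of the episode above 0.02 m).
It fails at once if the white block is moved by more than 20 mm (distance of block from where it was at the start of the episode above 0.02 m).
It fails at once if the bar clamp is moved by more than 20 mm (distance of clamp from where it was at the start of the episode above 0.02 m).
It also fails if it takes over 64 s, if anything falls off the work surface, if the arm or the gripper's body presses on something with over 40 N, if the wrist force passes 120 N, or if a joint passes its speed limit or range.

## Working session

There is one attempt and no reset: what is moved stays moved. The work goes in short steps, Python scripts to look and compute and a tool call to move; the robot and the scene stay as the last step left them, time stands still between calls to the robot, and variables do not carry over. Pictures are saved under pics/ and viewed, about 8 in all and at most 12, crops included, and the job is handed in when it is done.

Besides the shell and the picture viewer there is one more tool, called after "Emit:" by a JSON object that holds its "name" and its "arguments", one argument or row to a line. send_rows: Moves the arm, as the interface text tells. Its arguments: {"type":"object","properties":{"motion":{"type":"array"},"gripper":{"type":"number"},"squeeze":{"type":"number"}},"required":["motion"]}

```bash
ls; mkdir -p pics; cat > h.py <<'E'
import numpy as np, cv2
from scipy.spatial.transform import Rotation as R
from plant import r
def cal(n):
    c=r.get_calibration(n); return c
def RT(c):
    o=np.array(c["orientation"],float)
    M=o if o.shape==(3,3) else R.from_euler('xyz',o,degrees=True).as_matrix()
    return M,np.array(c["origin"])
def w(n,p):
    M,t=RT(cal(n)); return M@np.array(p)+t
def cloud(n,d):
    c=cal(n);h,wd=d.shape;f=h/2/np.tan(np.radians(c["fov_y"])/2)
    K=np.array([[f,0,c["cx"]],[0,f,c["cy"]],[0,0,1]])
    v,u=np.mgrid[:h,:wd]
    q=cv2.undistortPoints(np.stack([u.ravel(),v.ravel()],1).astype(np.float64)[:,None],K,np.array([c["k1"],0,0,0,0.]))[:,0]
    z=d.ravel().astype(float); P=np.c_[q*z[:,None],z]
    M,t=RT(c); P=P@M.T+t; P[z==0]=np.nan
    return P.reshape(h,wd,3)
def px(n,P):
    c=cal(n);M,t=RT(c);f=420/2/np.tan(np.radians(c["fov_y"])/2)
    K=np.array([[f,0,c["cx"]],[0,f,c["cy"]],[0,0,1]])
    p=(np.atleast_2d(P)-t)@M
    return cv2.projectPoints(p[:,None],np.zeros(3),np.zeros(3),K,np.array([c["k1"],0,0,0,0.]))[0][:,0]
E
python3 - <<'E'
from h import *
print(r.get_state())
ims=[]
for n in("side","top"):
    print(n,cal(n)); im,d=r.capture(n); np.savez(f"{n}0.npz",im=im,d=d); ims.append(im)
    cv2.imwrite(f"pics/{n}0.png",cv2.resize(im,(800,600)))
    for t in("mould","pin_hole","pin_end","drift_grip","drift_tip","rest","holder","slot","cover_tab","cup","block","clamp","tray"):
        print(n,t,[(round(x["conf"],2),w(n,x["at"]).round(3).tolist()) for x in r.pinpoint(n,t)[:4]])
print(r.get_state()["time_s"])
E
```

```text
pics
{'time_s': 0.0, 'joints': array([-5.22480349e+01,  2.05907555e+01,  6.34350111e-01, -2.10274028e-02,
       -7.01347852e+01, -1.65072037e+01]), 'qd': array([-0.03593485,  0.04817356, -0.05002793, -0.01140159, -0.06098718,
        0.12325503]), 'joint_torque': array([-3.02228966e-05, -5.82711232e+01,  2.93046767e+01,  6.99704379e+00,
        6.85980282e-03, -1.22556180e-04]), 'tcp_pos': array([ 0.2443996 , -0.62868454,  0.22563187]), 'eef_rot': array([ 1.79906951e+02, -6.96072202e-03, -1.58762394e+02]), 'contact_force': array([-0.3005491 , -0.5041554 , -0.17003919]), 'moment': array([-0.00201856,  0.04196153,  0.04309767]), 'gripper_width': 0.08738659447407471}
side {'fov_y': 44.05486791908207, 'cx': 277.9855910231203, 'cy': 210.36946736722274, 'k1': 0.015058510629389912, 'origin': array([-0.27124768,  0.84937359,  0.81554578]), 'orientation': array([-120.00159175,   -0.76560138, -136.1713116 ])}
side mould []
side pin_hole [(0.83, [0.522, -0.086, 0.098]), (0.58, [0.605, 0.135, 0.055])]
side pin_end []
side drift_grip [(0.8, [0.778, 0.239, 0.037]), (0.74, [0.616, 0.254, 0.058]), 
[... 757 characters left out ...]
,    0.57492583,  -91.4673412 ])}
top mould [(0.81, [0.603, -0.099, -0.002])]
top pin_hole [(0.57, [0.526, -0.088, 0.096])]
top pin_end []
top drift_grip [(0.83, [0.786, 0.236, 0.038]), (0.77, [0.616, 0.254, 0.059]), (0.62, [0.583, 0.355, 0.035])]
top drift_tip [(0.7, [0.582, 0.48, 0.038]), (0.62, [0.605, 0.137, 0.055]), (0.61, [0.741, 0.346, 0.037])]
top rest [(0.72, [0.616, 0.247, 0.005])]
top holder [(0.95, [0.449, 0.284, -0.001])]
top slot [(0.89, [0.447, 0.284, 0.017])]
top cover_tab []
top cup [(0.82, [0.742, 0.08, 0.005])]
top block [(0.84, [0.726, -0.266, -0.001])]
top clamp [(0.75, [0.606, 0.135, 0.056]), (0.63, [0.607, -0.413, -0.002])]
top tray [(0.97, [0.535, -0.211, 0.001])]
1.4
```

View pics/side0.png

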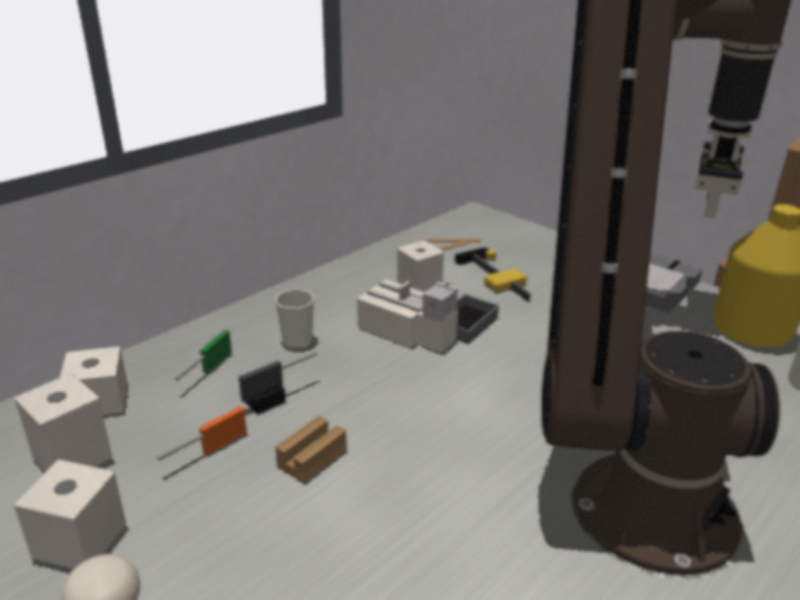

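View pics/top0.png

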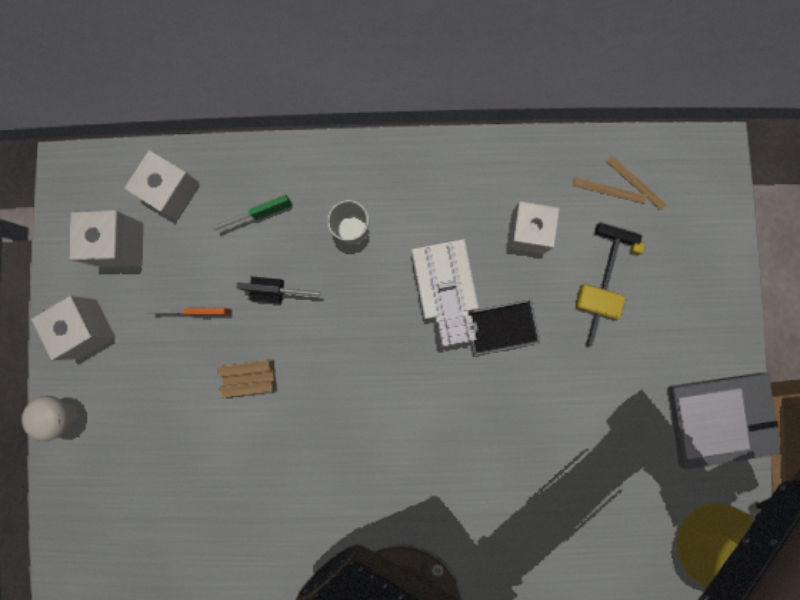

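The side view shows the dark drift in its black rest at (262,387). The look-alikes are the green one at (216,350) and the orange one at (223,430). The mould is at (410,312) and the holder at (312,448). In the top view the drift is at (265,290) with its nose to the right, the green one at (270,208) and the orange at (207,311). I choose the dark drift.

```bash
python3 - <<'E'
from h import *
def rect(n,lo,hi,c,rad,dark=None):
    z=np.load(n+"0.npz");P=cloud(n,z["d"]);im=z["im"]
    m=(P[...,2]>lo)&(P[...,2]<hi)&(np.hypot(P[...,0]-c[0],P[...,1]-c[1])<rad)
    q=P[m]
    (x,y),s,a=cv2.minAreaRect((q[:,:2]*1000).astype(np.float32))
    print(n,lo,hi,len(q),"c",round(x,1),round(y,1),"size",np.round(s,1),"ang",round(a,1),"zmed",np.median(q[:,2]).round(4), "pca", (lambda v:np.degrees(np.arctan2(v[1],v[0])).round(1))(np.linalg.svd(q[:,:2]-q[:,:2].mean(0))[2][0]) if len(q)<3000 else '')
for n in("top","side"):
    print("drift top");rect(n,.064,.08,(.616,.254),.06)
    print("nose");rect(n,.05,.066,(.608,.170),.05)
    print("holder");rect(n,.034,.05,(.447,.283),.075)
    print("cheeks");rect(n,.112,.13,(.53,-.11),.07)
    print("mould top");rect(n,.062,.085,(.60,-.1),.14)
    print("tab");rect(n,.097,.112,(.61,-.103),.03)
z=np.load("top0.npz")["im"]
a=cv2.resize(z[150:300,140:380],(800,500),interpolation=cv2.INTER_CUBIC)
cv2.imwrite("pics/crop1.png",a)
E
```

```text
drift top
top 0.064 0.08 145 c 619.9 251.9 size [84.8 12.3] ang 83.0 zmed 0.0721 pca -96.8
nose
top 0.05 0.066 84 c 611.2 174.5 size [76.3  8.7] ang 83.5 zmed 0.0618 pca -97.0
holder
top 0.034 0.05 550 c 449.4 284.7 size [ 60.3 100. ] ang 5.0 zmed 0.0424 pca 94.7
cheeks
top 0.112 0.13 397 c 529.7 -116.7 size [43.9 62.1] ang 9.0 zmed 0.1193 pca 99.3
mould top
top 0.062 0.085 1921 c 599.1 -104.5 size [190.3 100.3] ang 9.4 zmed 0.0717 pca -171.6
tab
top 0.097 0.112 40 c 611.4 -101.8 size [ 8.2 30.9] ang 9.8 zmed 0.1068 pca 99.2
drift top
side 0.064 0.08 159 c 617.7 252.0 size [79.7 18.6] ang 81.9 zmed 0.0698 pca 83.3
nose
side 0.05 0.066 97 c 608.6 177.2 size [84.2 11.9] ang 84.3 zmed 0.0591 pca 85.6
holder
side 0.034 0.05 701 c 447.8 284.9 size [ 64.5 103.7] ang 6.5 zmed 0.0407 pca 94.3
cheeks
side 0.112 0.13 213 c 527.9 -114.3 size [48.4 67.9] ang 7.2 zmed 0.1171 pca 100.9
mould top
side 0.062 0.085 947 c 596.7 -99.3 size [194.  108.7] ang 5.8 zmed 0.0701 pca -173.8
tab
side 0.097 0.112 33 c 608.9 -100.0 size [12.7 35.9] ang 7.0 zmed 0.1043 pca 97.3
```

View pics/crop1.png

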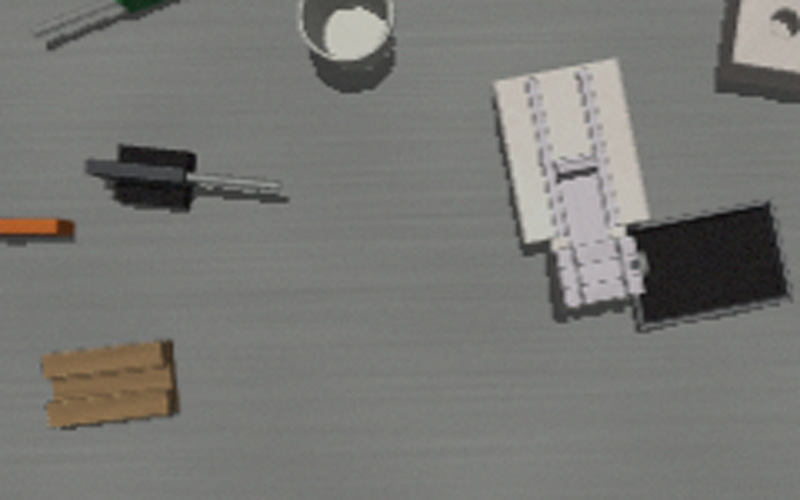

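```bash
cat >> h.py <<'E'
def plan(goal,yaw,n=None,vmax=.039):
    s=r.get_state();p=np.array(s["tcp_pos"]);y=s["eef_rot"][2]
    d=np.array(goal)-p;dy=(yaw-y+180)%360-180
    n=n or int(max(np.ceil(np.linalg.norm(d)/vmax),np.ceil(abs(dy)/7.1),1))
    print("n",n,"at",p.round(4),"yaw",round(y,2),"d",d.round(4),"dyaw",round(dy,2),"t",s["time_s"])
    M0=R.from_euler('xyz',s["eef_rot"],degrees=True).as_matrix()
    for i in range(n):
        a=R.from_euler('z',dy*i/n,degrees=True).as_matrix()@M0
        print((a.T@(d/n)).round(4).tolist(),round(-dy/n,2), end="\n" if i%5==4 else "  ")
    print()
E
python3 -c "
from h import *
plan((.619,.252,.16),-96.9)"
```

```text
n 25 at [ 0.2446 -0.6291  0.2266] yaw -158.76 d [ 0.3744  0.8811 -0.0666] dyaw 61.86 t 1.4
[-0.0267, 0.0274, 0.0027] -2.47  [-0.0279, 0.0262, 0.0027] -2.47  [-0.029, 0.025, 0.0027] -2.47  [-0.03, 0.0237, 0.0027] -2.47  [-0.031, 0.0224, 0.0027] -2.47
[-0.032, 0.0211, 0.0027] -2.47  [-0.0329, 0.0197, 0.0027] -2.47  [-0.0337, 0.0182, 0.0027] -2.47  [-0.0344, 0.0168, 0.0027] -2.47  [-0.0351, 0.0152, 0.0027] -2.47
[-0.0358, 0.0137, 0.0027] -2.47  [-0.0363, 0.0122, 0.0027] -2.47  [-0.0368, 0.0106, 0.0027] -2.47  [-0.0372, 0.009, 0.0027] -2.47  [-0.0376, 0.0074, 0.0027] -2.47
[-0.0379, 0.0057, 0.0027] -2.47  [-0.0381, 0.0041, 0.0027] -2.47  [-0.0382, 0.0025, 0.0027] -2.47  [-0.0383, 0.0008, 0.0027] -2.47  [-0.0383, -0.0009, 0.0027] -2.47
[-0.0382, -0.0025, 0.0027] -2.47  [-0.0381, -0.0042, 0.0027] -2.47  [-0.0379, -0.0058, 0.0027] -2.47  [-0.0376, -0.0074, 0.0027] -2.47  [-0.0372, -0.009, 0.0027] -2.47
```

Emit:
{"name": "send_rows", "arguments": {
  "motion": [
    {"travel": [-0.027,0.027,0],"spin": -2.5},
    {"travel": [-0.028,0.026,0],"spin": -2.5},
    {"travel": [-0.029,0.025,0],"spin": -2.5},
    {"travel": [-0.03,0.024,0],"spin": -2.5},
    {"travel": [-0.031,0.022,0],"spin": -2.5}
  ],
  "gripper": 1
}}

```text
time_s: 1.82
tcp_pos: [0.3185, -0.4533, 0.2232]
eef_rot: [179.8, -0.1, -146.3]
contact_force: [1.1, -0.1, -1.3]
gripper_width: 0.088
```

Emit:
{"name": "send_rows", "arguments": {
  "motion": [
    {"travel": [-0.032,0.021,0],"spin": -2.5},
    {"travel": [-0.033,0.02,0],"spin": -2.5},
    {"travel": [-0.034,0.018,0],"spin": -2.5},
    {"travel": [-0.034,0.017,0],"spin": -2.5},
    {"travel": [-0.035,0.015,0],"spin": -2.5}
  ]
}}

```text
time_s: 2.23
tcp_pos: [0.3939, -0.2684, 0.2241]
eef_rot: [180.0, -0.0, -133.3]
contact_force: [0.6, -0.3, 0.1]
gripper_width: 0.0878
```

Emit:
{"name": "send_rows", "arguments": {
  "motion": [
    {"travel": [-0.036,0.014,0],"spin": -2.5},
    {"travel": [-0.036,0.012,0],"spin": -2.5},
    {"travel": [-0.037,0.011,0],"spin": -2.5},
    {"travel": [-0.037,0.009,0],"spin": -2.5},
    {"travel": [-0.038,0.007,0],"spin": -2.5}
  ]
}}

```text
time_s: 2.65
tcp_pos: [0.4673, -0.0809, 0.2267]
eef_rot: [-179.7, 0.2, -120.1]
contact_force: [1.0, -0.9, 0.4]
gripper_width: 0.0879
```

Emit:
{"name": "send_rows", "arguments": {
  "motion": [
    {"travel": [-0.038,0.006,0.003],"spin": -2.5},
    {"travel": [-0.038,0.004,0.003],"spin": -2.5},
    {"travel": [-0.038,0.002,0.003],"spin": -2.5},
    {"travel": [-0.038,0.001,0.003],"spin": -2.5},
    {"travel": [-0.038,-0.001,0.003],"spin": -2.5}
  ]
}}

```text
time_s: 3.07
tcp_pos: [0.5386, 0.1078, 0.2153]
eef_rot: [-179.3, 0.3, -106.8]
contact_force: [1.5, -0.3, 0.3]
gripper_width: 0.0872
```

```bash
python3 -c "
from h import *
plan((.619,.252,.16),-96.9)"
```

```text
n 5 at [0.5386 0.1078 0.2153] yaw -106.81 d [ 0.0804  0.1442 -0.0553] dyaw 9.91 t 3.0667
[-0.0322, -0.0069, 0.0113] -1.98  [-0.0319, -0.008, 0.0113] -1.98  [-0.0316, -0.0091, 0.0114] -1.98  [-0.0313, -0.0102, 0.0114] -1.98  [-0.0309, -0.0113, 0.0114] -1.98
```

Emit:
{"name": "send_rows", "arguments": {
  "motion": [
    {"travel": [-0.032,-0.007,0.011],"spin": -2},
    {"travel": [-0.032,-0.008,0.011],"spin": -2},
    {"travel": [-0.031,-0.009,0.011],"spin": -2},
    {"travel": [-0.031,-0.01,0.011],"spin": -2},
    {"travel": [-0.03,-0.01,0.011],"spin": -2}
  ]
}}

```text
time_s: 3.48
tcp_pos: [0.62, 0.2621, 0.1634]
eef_rot: [-178.9, 0.5, -96.0]
contact_force: [0.7, -0.6, -0.3]
gripper_width: 0.0879
```

Emit:
{"name": "send_rows", "arguments": {
  "motion": [
    {"travel": [0,0,0],"spin": 0},
    {"travel": [0,0,0],"spin": 0}
  ]
}}

```text
time_s: 3.65
tcp_pos: [0.6212, 0.2673, 0.1585]
eef_rot: [-179.1, 0.3, -95.7]
contact_force: [-0.7, -1.3, 1.3]
gripper_width: 0.0877
```

```bash
python3 - <<'E'
from h import *
im,d=r.capture("side");cv2.imwrite("pics/s1.png",cv2.resize(im[200:320,120:280],(800,600)))
print(px("side",[.619,.252,.072]))
for t in("drift_grip","drift_tip"): print([(round(x["conf"],2),w("side",x["at"]).round(3).tolist()) for x in r.pinpoint("side",t)[:4]])
plan((.619,.252,.048),-96.9)
E
```

```text
[[181.01988107 258.13302563]]
[(0.82, [0.781, 0.236, 0.035]), (0.81, [0.618, 0.253, 0.056]), (0.76, [0.576, 0.357, 0.042]), (0.69, [0.602, -0.421, -0.003])]
[(0.92, [0.576, 0.474, 0.034]), (0.66, [0.735, 0.338, 0.04]), (0.58, [0.605, 0.134, 0.058])]
n 3 at [0.6208 0.2658 0.1596] yaw -95.78 d [-0.0018 -0.0138 -0.1116] dyaw -1.12 t 3.8
[0.0049, 0.0007, 0.0372] 0.37  [0.0049, 0.0007, 0.0372] 0.37  [0.0049, 0.0007, 0.0372] 0.37
```

View pics/s1.png

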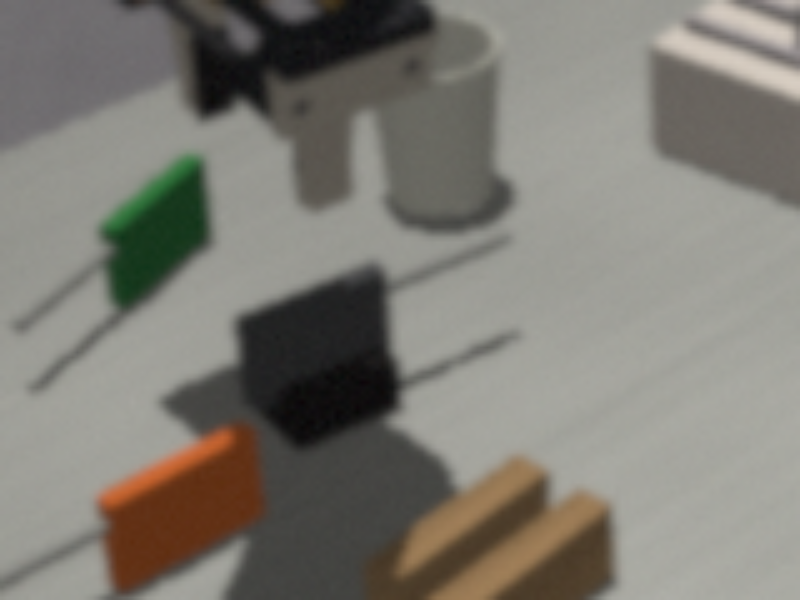

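The crop shows the dark upright bar at (315,335) with its nose to the right at (510,238), in the black rest. The gripper's finger is above it at (322,180), and the green and orange look-alikes are clear to the left. I'm descending.

Emit:
{"name": "send_rows", "arguments": {
  "motion": [
    {"travel": [0.005,0.001,0.03],"spin": 0.4},
    {"travel": [0.004,0.0005,0.03],"spin": 0.4},
    {"travel": [0.003,0.0005,0.02],"spin": 0.3},
    {"travel": [0.001,0,0.015],"spin": 0},
    {"travel": [0,0,0],"spin": 0}
  ]
}}

```text
time_s: 4.22
tcp_pos: [0.6209, 0.2501, 0.0694]
eef_rot: [-178.6, 0.8, -97.2]
contact_force: [-1.0, -0.8, -0.9]
gripper_width: 0.0876
```

```bash
python3 -c "
from h import *
plan((.619,.252,.047),-96.9)"
```

```text
n 1 at [0.6209 0.2501 0.0694] yaw -97.2 d [-0.0019  0.0019 -0.0224] dyaw 0.3 t 4.2167
[-0.0013, 0.0027, 0.0224] -0.3
```

Emit:
{"name": "send_rows", "arguments": {
  "motion": [
    {"travel": [-0.001,0.002,0.012],"spin": 0},
    {"travel": [0,0.001,0.009],"spin": 0},
    {"travel": [0,0,0],"spin": 0}
  ]
}}

```text
time_s: 4.47
tcp_pos: [0.6197, 0.2499, 0.0519]
eef_rot: [-178.4, 1.0, -97.3]
contact_force: [0.3, -0.1, -0.3]
gripper_width: 0.0873
```

```bash
python3 -c "
from h import *
plan((.619,.252,.047),-96.9)"
```

```text
n 1 at [0.6197 0.2499 0.0519] yaw -97.34 d [-0.0007  0.0021 -0.0049] dyaw 0.44 t 4.4667
[-0.0019, 0.0011, 0.0049] -0.44
```

Emit:
{"name": "send_rows", "arguments": {
  "motion": [
    {"travel": [-0.002,0.001,0.004],"spin": -0.4}
  ]
}}

```text
time_s: 4.55
tcp_pos: [0.62, 0.252, 0.0498]
eef_rot: [-178.2, 1.0, -96.9]
contact_force: [-0.6, 0.1, 0.2]
gripper_width: 0.0879
```

Emit:
{"name": "send_rows", "arguments": {
  "motion": [
    {"travel": [0,0,0],"spin": 0},
    {"travel": [0,0,0],"spin": 0},
    {"travel": [0,0,0],"spin": 0},
    {"travel": [0,0,0],"spin": 0},
    {"travel": [0,0,0],"spin": 0}
  ],
  "gripper": -1,
  "squeeze": 50
}}

```text
time_s: 4.97
tcp_pos: [0.6213, 0.2533, 0.0532]
eef_rot: [-178.0, 1.2, -96.9]
contact_force: [-0.1, -0.0, 0.0]
gripper_width: 0.0599
```

Emit:
{"name": "send_rows", "arguments": {
  "motion": [
    {"travel": [0.001,0.001,0.003],"spin": 0},
    {"travel": [0,0,0.002],"spin": 0},
    {"travel": [0,0,0.001],"spin": 0},
    {"travel": [0,0,0],"spin": 0},
    {"travel": [0,0,0],"spin": 0}
  ]
}}

```text
time_s: 5.38
tcp_pos: [0.6205, 0.2526, 0.0468]
eef_rot: [-178.0, 1.2, -96.9]
contact_force: [0.6, -0.7, -0.4]
gripper_width: 0.0261
```

Emit:
{"name": "send_rows", "arguments": {
  "motion": [
    {"travel": [0,0,0],"spin": 0},
    {"travel": [0,0,0],"spin": 0},
    {"travel": [0,0,0],"spin": 0},
    {"travel": [0,0,0],"spin": 0}
  ]
}}

```text
time_s: 5.72
tcp_pos: [0.62, 0.2525, 0.0467]
eef_rot: [-178.1, 1.2, -96.9]
contact_force: [0.4, -0.8, -0.5]
gripper_width: 0.0113
```

Emit:
{"name": "send_rows", "arguments": {
  "motion": [
    {"travel": [0,0,-0.01],"spin": 0},
    {"travel": [0,0,-0.025],"spin": 0},
    {"travel": [0,0,-0.025],"spin": 0},
    {"travel": [0,0,-0.02],"spin": 0}
  ]
}}

```text
time_s: 6.05
tcp_pos: [0.6132, 0.2485, 0.1231]
eef_rot: [-178.7, 0.7, -97.0]
contact_force: [0.7, 0.2, -1.3]
gripper_width: 0.0114
```

```bash
python3 -c "
from h import *
plan((.500,.065,.115),-80.7,9)"
```

```text
n 9 at [0.6132 0.2485 0.1231] yaw -96.96 d [-0.1132 -0.1835 -0.0081] dyaw 16.26 t 6.05
[0.0218, 0.01, 0.0004] -1.81  [0.0214, 0.0107, 0.0004] -1.81  [0.0211, 0.0114, 0.0004] -1.81  [0.0207, 0.012, 0.0004] -1.81  [0.0203, 0.0127, 0.0004] -1.81
[0.0199, 0.0133, 0.0003] -1.81  [0.0195, 0.0139, 0.0003] -1.81  [0.0191, 0.0145, 0.0003] -1.81  [0.0186, 0.0151, 0.0003] -1.81
```

Emit:
{"name": "send_rows", "arguments": {
  "motion": [
    {"travel": [0.022,0.01,0],"spin": -1.8},
    {"travel": [0.021,0.011,0],"spin": -1.8},
    {"travel": [0.021,0.011,0],"spin": -1.8},
    {"travel": [0.021,0.012,0],"spin": -1.8},
    {"travel": [0.02,0.013,0],"spin": -1.8}
  ]
}}

```text
time_s: 6.47
tcp_pos: [0.5532, 0.1485, 0.1282]
eef_rot: [-177.9, 0.8, -87.4]
contact_force: [0.8, -0.6, -2.7]
gripper_width: 0.0118
```

Emit:
{"name": "send_rows", "arguments": {
  "motion": [
    {"travel": [0.02,0.013,0],"spin": -1.8},
    {"travel": [0.019,0.014,0],"spin": -1.8},
    {"travel": [0.018,0.014,0],"spin": -1.8},
    {"travel": [0.014,0.012,0],"spin": -1.8},
    {"travel": [0,0,0],"spin": 0}
  ]
}}

```text
time_s: 6.88
tcp_pos: [0.5002, 0.0657, 0.1272]
eef_rot: [-177.9, 0.6, -79.8]
contact_force: [-1.0, -0.0, -3.0]
gripper_width: 0.0124
```

```bash
cat > look.py <<'E'
from h import *
import sys
def look(tag,save=True):
    s=r.get_state();print("t",s["time_s"],"tcp",s["tcp_pos"].round(4),"rot",s["eef_rot"].round(2),"F",s["contact_force"].round(1),"g",round(s["gripper_width"],4))
    a=np.array([-.162,.987,0]);
    for n in("side","top"):
        im,d=r.capture(n);np.savez(f"{n}_{tag}.npz",im=im,d=d)
        for t in("drift_tip","drift_grip","pin_hole"): print(n,t,[(round(x["conf"],2),w(n,x["at"]).round(4).tolist()) for x in r.pinpoint(n,t)[:4]])
    return s
if __name__=="__main__": look(sys.argv[1])
E
python3 look.py a; python3 - <<'E'
from h import *
ims=[]
for n in("side","top"):
    z=np.load(n+"_a.npz")["im"];p=px(n,[.522,-.06,.1])[0].astype(int);print(n,p)
    c=z[p[1]-50:p[1]+50,p[0]-67:p[0]+66];ims.append(cv2.resize(c,(532,400),interpolation=cv2.INTER_CUBIC)[:300] if 0 else cv2.resize(c,(400,300),interpolation=cv2.INTER_CUBIC))
cv2.imwrite("pics/a.png",cv2.resize(np.hstack(ims),(800,300)))
E
```

```text
t 6.8833 tcp [0.5002 0.0657 0.1272] rot [-177.91    0.56  -79.83] F [-1. -0. -3.] g 0.0124
side drift_tip [(0.75, [0.7388, 0.3408, 0.0403]), (0.72, [0.5791, 0.4721, 0.0343])]
side drift_grip [(0.88, [0.7802, 0.24, 0.036]), (0.64, [0.4993, 0.0694, 0.139]), (0.57, [0.5752, 0.3596, 0.0394])]
side pin_hole [(0.95, [0.5217, -0.0862, 0.0956]), (0.7, [0.7352, 0.0759, 0.0009]), (0.65, [0.6179, 0.2441, -0.0023])]
top drift_tip [(0.69, [0.526, -0.0462, 0.1399]), (0.69, [0.5826, 0.4771, 0.0406]), (0.62, [0.7376, 0.3467, 0.0388])]
top drift_grip [(0.85, [0.7834, 0.236, 0.0417]), (0.74, [0.5839, 0.358, 0.0394])]
top pin_hole [(0.69, [0.5252, -0.0883, 0.1014])]
side [295 216]
top [297 234]
```

View pics/a.png

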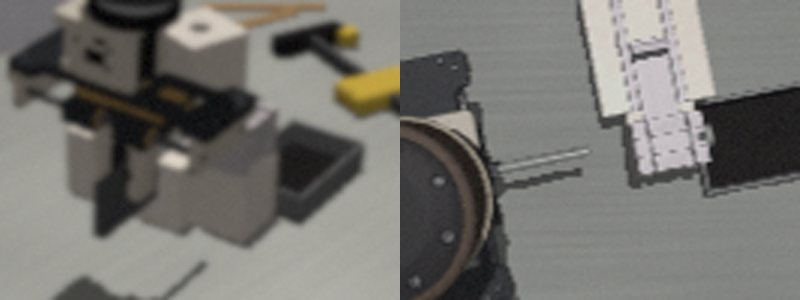

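The left half (side view) shows the gripper holding the dark bar in front of the bracket, with the nose partly hidden. The right half (top view) shows the nose from (500,165) to (588,152) pointing at the bracket, whose near face is at about (632,150).

```bash
cat > nose.py <<'E'
from h import *
import sys
def nose(tag,n="top",zlo=.085):
    if tag: z=np.load(f"{n}_{tag}.npz");d=z["d"]
    else: _,d=r.capture(n)
    P=cloud(n,d);s=r.get_state();t=s["tcp_pos"];y=np.radians(s["eef_rot"][2])
    ux=np.array([np.cos(y),np.sin(y)]);uy=np.array([-np.sin(y),np.cos(y)])
    q=P[...,:2]-t[:2];a=q@ux;b=q@uy
    m=(a>.045)&(a<.13)&(abs(b)<.02)&(P[...,2]>t[2]-.0)&(P[...,2]<t[2]+.035)
    A=a[m];B=b[m];Z=P[...,2][m]
    print(n,len(A),"tip a",np.sort(A)[-3:].round(4))
    k=np.polyfit(A,B,1);kz=np.polyfit(A,Z,1)
    print(" yaw off",np.degrees(np.arctan(k[0])).round(2),"lat at .05/.115",np.polyval(k,[.05,.115]).round(4)," z(top) pitch",np.degrees(np.arctan(kz[0])).round(2),"z at .05/.115",np.polyval(kz,[.05,.115]).round(4),"rel tcp",(np.polyval(kz,[.05,.115])-t[2]).round(4))
    tip=t[:2]+ux*.116+uy*np.polyval(k,.116);print(" tip xy",tip.round(4))
if __name__=="__main__":
    for n in("top","side"):
        try: nose(sys.argv[1] if len(sys.argv)>1 else None,n)
        except Exception as e: print(n,e)
E
python3 nose.py a
```

```text
top 96 tip a [0.1151 0.1155 0.1161]
 yaw off -0.13 lat at .05/.115 [0.0003 0.0002]  z(top) pitch 0.75 z at .05/.115 [0.1429 0.1438] rel tcp [0.0161 0.0169]
 tip xy [ 0.5239 -0.0453]
side 13 tip a [0.0817 0.0829 0.083 ]
 yaw off 1.66 lat at .05/.115 [-0.0077 -0.0058]  z(top) pitch -1.84 z at .05/.115 [0.1406 0.1385] rel tcp [0.0137 0.0116]
 tip xy [ 0.518  -0.0463]
```

```bash
python3 -c "
from h import *
plan((.5037,.0422,.0885),-80.7,3)"
```

```text
n 3 at [0.5032 0.0689 0.1269] yaw -79.81 d [ 0.0005 -0.0267 -0.0384] dyaw -0.89 t 7.2833
[0.0089, 0.0019, 0.0126] 0.3  [0.0089, 0.0018, 0.0126] 0.3  [0.0089, 0.0018, 0.0126] 0.3
```

Emit:
{"name": "send_rows", "arguments": {
  "motion": [
    {"travel": [0.009,0.002,0.013],"spin": 0.3},
    {"travel": [0.008,0.002,0.012],"spin": 0.3},
    {"travel": [0.007,0.002,0.01],"spin": 0.3},
    {"travel": [0,0,0],"spin": 0}
  ]
}}

```text
time_s: 7.62
tcp_pos: [0.5045, 0.0466, 0.0905]
eef_rot: [-177.8, 0.6, -80.6]
contact_force: [-0.6, -0.5, -2.7]
gripper_width: 0.012
```

```bash
python3 nose.py; python3 -c "
from h import *
plan((.5037,.0422,.0885),-80.7)"
```

```text
top 87 tip a [0.1162 0.1167 0.1172]
 yaw off 0.64 lat at .05/.115 [-0.0013 -0.0006]  z(top) pitch -0.77 z at .05/.115 [0.1068 0.1059] rel tcp [0.0154 0.0145]
 tip xy [ 0.5237 -0.0675]
side 10 tip a [0.071  0.0783 0.0789]
 yaw off 2.45 lat at .05/.115 [-0.005  -0.0022]  z(top) pitch -2.55 z at .05/.115 [0.1038 0.1009] rel tcp [0.0115 0.0086]
 tip xy [ 0.5229 -0.0672]
n 1 at [0.5059 0.0475 0.0923] yaw -80.52 d [-0.0022 -0.0053 -0.0038] dyaw -0.18 t 7.7167
[0.0049, 0.0032, 0.0036] 0.18
```

Emit:
{"name": "send_rows", "arguments": {
  "motion": [
    {"travel": [0.006,0.002,0.003],"spin": 0},
    {"travel": [0.006,0,0.001],"spin": 0},
    {"travel": [0,0,0],"spin": 0}
  ]
}}

```text
time_s: 7.97
tcp_pos: [0.5076, 0.0362, 0.0894]
eef_rot: [-177.5, 0.6, -80.4]
contact_force: [0.6, 0.3, -1.8]
gripper_width: 0.0115
```

```bash
python3 look.py b|head -1;python3 nose.py b; python3 - <<'E'
from h import *
z=np.load("top_b.npz")["im"];p=px("top",[.522,-.07,.1])[0].astype(int)
c=z[p[1]-36:p[1]+36,p[0]-48:p[0]+48]
cv2.imwrite("pics/b.png",cv2.resize(c,(600,450),interpolation=cv2.INTER_CUBIC))
E
```

```text
t 7.9667 tcp [0.5076 0.0362 0.0894] rot [-177.45    0.64  -80.37] F [ 0.6  0.3 -1.8] g 0.0115
top 132 tip a [0.1293 0.1294 0.1299]
 yaw off -0.31 lat at .05/.115 [-0.0001 -0.0005]  z(top) pitch 8.63 z at .05/.115 [0.1018 0.1117] rel tcp [0.0125 0.0224]
 tip xy [ 0.5263 -0.0777]
side 12 tip a [0.1265 0.1272 0.1274]
 yaw off 9.67 lat at .05/.115 [-0.0066  0.0045]  z(top) pitch 8.68 z at .05/.115 [0.0987 0.1086] rel tcp [0.0094 0.0194]
 tip xy [ 0.5314 -0.0768]
```

View pics/b.png

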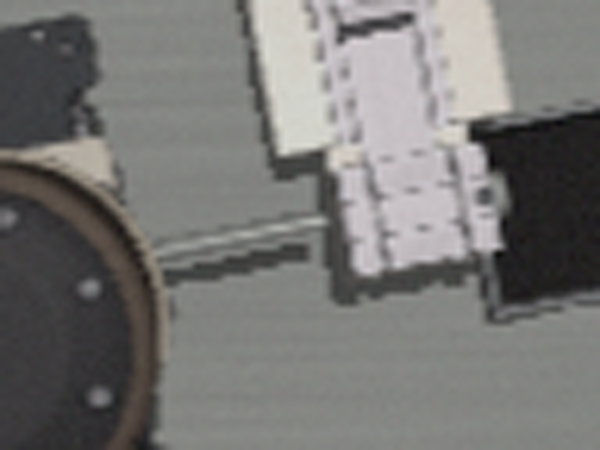

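The nose runs from (155,250) to (328,218), just short of the cheek, whose near face runs from (332,160) to (360,272).

```bash
sed -i 's/a<.13)/a<AMAX)/; s/^import sys/import sys\nAMAX=.105/' nose.py; python3 nose.py b; python3 - <<'E'
from h import *
z=np.load("top0.npz");P=cloud("top",z["d"])
q=P[(P[...,2]>.112)&(P[...,2]<.13)&(np.hypot(P[...,0]-.53,P[...,1]+.11)<.07)][:,:2]*1000
print(cv2.boxPoints(cv2.minAreaRect(q.astype(np.float32))).round(1))
E
```

```text
top 74 tip a [0.1037 0.1042 0.1048]
 yaw off 0.39 lat at .05/.115 [-0.0003  0.0001]  z(top) pitch -0.4 z at .05/.115 [0.1054 0.1049] rel tcp [0.0161 0.0156]
 tip xy [ 0.5269 -0.0776]
side 8 tip a [0.0781 0.0805 0.0813]
 yaw off 4.66 lat at .05/.115 [-0.0049  0.0004]  z(top) pitch 1.0 z at .05/.115 [0.1012 0.1024] rel tcp [0.012  0.0131]
 tip xy [ 0.5272 -0.0775]
[[ 503.1  -89.5]
 [ 512.8 -150.8]
 [ 556.2 -144. ]
 [ 546.5  -82.7]]
```

Emit:
{"name": "send_rows", "arguments": {
  "motion": [
    {"travel": [0,0.004,0.001],"spin": 0.2},
    {"travel": [0,0,0],"spin": 0}
  ]
}}

```text
time_s: 8.53
tcp_pos: [0.5031, 0.0362, 0.088]
eef_rot: [-177.5, 0.7, -80.6]
contact_force: [0.1, -0.2, -3.1]
gripper_width: 0.0118
```

```bash
python3 nose.py
```

```text
top 73 tip a [0.1029 0.1034 0.1041]
 yaw off -0.42 lat at .05/.115 [-0.0006 -0.0011]  z(top) pitch 0.18 z at .05/.115 [0.1031 0.1033] rel tcp [0.0149 0.0151]
 tip xy [ 0.5216 -0.0783]
side 10 tip a [0.0785 0.0796 0.0834]
 yaw off 3.34 lat at .05/.115 [-0.0045 -0.0007]  z(top) pitch 3.63 z at .05/.115 [0.0982 0.1024] rel tcp [0.0099 0.014 ]
 tip xy [ 0.5224 -0.0781]
```

Emit:
{"name": "send_rows", "arguments": {
  "motion": [
    {"travel": [0.008,-0.001,0],"spin": 0},
    {"travel": [0.006,0,0],"spin": 0},
    {"travel": [0.006,0,0],"spin": 0}
  ]
}}

```text
time_s: 8.88
tcp_pos: [0.5094, 0.0183, 0.0885]
eef_rot: [-177.3, 0.8, -80.4]
contact_force: [-1.3, 8.0, -1.9]
gripper_width: 0.0115
```

```bash
python3 nose.py; python3 -c "
from h import *
s=r.get_state();print(s['tcp_pos'],s['contact_force'],s['moment'])"
```

```text
top 72 tip a [0.1048 0.1048 0.1049]
 yaw off -0.91 lat at .05/.115 [ 0.0002 -0.0008]  z(top) pitch 2.56 z at .05/.115 [0.1031 0.106 ] rel tcp [0.0146 0.0175]
 tip xy [ 0.5278 -0.0971]
side 10 tip a [0.0797 0.0817 0.1043]
 yaw off 11.86 lat at .05/.115 [-0.0058  0.0079]  z(top) pitch -3.42 z at .05/.115 [0.1015 0.0976] rel tcp [0.0131 0.0092]
 tip xy [ 0.5362 -0.0959]
[0.50907025 0.01717871 0.08843287] [ 0.17763302 -0.24662591 -3.29291299] [-0.1020684   0.33380389  0.01601637]
```

Emit:
{"name": "send_rows", "arguments": {
  "motion": [
    {"travel": [0.008,0.001,0],"spin": 0},
    {"travel": [0.008,0,0],"spin": 0},
    {"travel": [0.008,0,0],"spin": 0}
  ]
}}

```text
time_s: 9.23
tcp_pos: [0.5127, -0.005, 0.0879]
eef_rot: [-177.2, 0.9, -80.5]
contact_force: [-0.4, 6.7, -3.9]
gripper_width: 0.0114
```

```bash
python3 nose.py; python3 -c "
from h import *
s=r.get_state();print(s['tcp_pos'],s['contact_force'],s['moment'])"
```

```text
top 169 tip a [0.1044 0.1047 0.1049]
 yaw off 1.97 lat at .05/.115 [-0.0008  0.0014]  z(top) pitch 18.37 z at .05/.115 [0.1018 0.1234] rel tcp [0.014  0.0356]
 tip xy [ 0.5331 -0.1204]
side 18 tip a [0.088  0.0908 0.0933]
 yaw off 3.23 lat at .05/.115 [-0.0064 -0.0028]  z(top) pitch -7.61 z at .05/.115 [0.1016 0.093 ] rel tcp [0.0138 0.0051]
 tip xy [ 0.5288 -0.1211]
[ 0.51241474 -0.00625696  0.08781107] [ 0.55780866  0.34347855 -2.54732645] [-0.05367161  0.31706672  0.02353239]
```

Emit:
{"name": "send_rows", "arguments": {
  "motion": [
    {"travel": [0.008,0.001,0],"spin": 0},
    {"travel": [0.008,0,0],"spin": 0},
    {"travel": [0.008,0,0],"spin": 0}
  ]
}}

```text
time_s: 9.58
tcp_pos: [0.5147, -0.0286, 0.0865]
eef_rot: [-177.3, 1.0, -80.6]
contact_force: [-0.2, 2.7, -4.4]
gripper_width: 0.0116
```

```bash
python3 look.py c|grep -v drift; python3 -c "
from h import *
for n in('top','side'): print([(round(x['conf'],2),w(n,x['at']).round(3)) for x in r.pinpoint(n,'pin_center')[:3]])"
```

```text
t 9.5833 tcp [ 0.5147 -0.0286  0.0865] rot [-177.3     0.98  -80.6 ] F [-0.2  2.7 -4.4] g 0.0116
side pin_hole [(0.65, [0.522, -0.0888, 0.0972]), (0.44, [0.5115, -0.0312, 0.0982])]
top pin_hole [(0.7, [0.5281, -0.0849, 0.0943])]
[(0.59, array([ 0.538, -0.177,  0.012])), (0.17, array([ 0.723, -0.27 ,  0.003]))]
[]
```

```bash
python3 - <<'E'
from h import *
z=np.load("top_c.npz")["im"];p=px("top",[.53,-.16,.05])[0].astype(int)
c=z[p[1]-45:p[1]+45,p[0]-60:p[0]+60]
cv2.imwrite("pics/c.png",cv2.resize(c,(600,450),interpolation=cv2.INTER_CUBIC))
E
```

```text
(no output)
```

View pics/c.png

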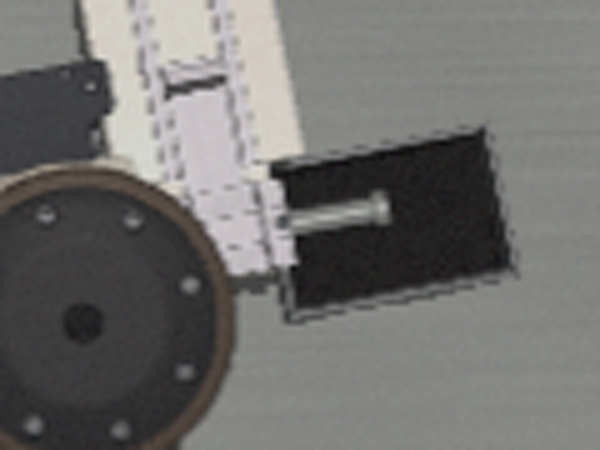

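The pin, with its head at (380,205), shows beyond the cheek at (290,220). Depth will tell whether it is down.

```bash
python3 - <<'E'
from h import *
z=np.load("top_c.npz");P=cloud("top",z["d"]);p=px("top",[.53,-.16,.05])[0].astype(int)
for (u,v) in((380,205),(350,213),(320,216),(300,219)):
    c=p[0]-60+u/5;rr=p[1]-45+v/5;print(P[int(round(rr)),int(round(c))].round(4))
_,d=r.capture("top");P=cloud("top",d)
print(P[int(p[1]-45+205/5),int(p[0]-60+380/5)].round(4)); print(r.get_state()["contact_force"])
E
```

```text
[ 0.5424 -0.2057  0.0271]
[ 0.5375 -0.1899  0.0202]
[ 0.538  -0.1735  0.0182]
[ 0.5355 -0.162   0.0218]
[ 0.5425 -0.2059  0.0255]
[-0.29964591  0.11526005 -1.71460288]
```

Pin at z ≈ 0.02, so it is in the tray. I'm withdrawing.

Emit:
{"name": "send_rows", "arguments": {
  "motion": [
    {"travel": [-0.012,0,-0.001],"spin": 0},
    {"travel": [-0.015,0,0],"spin": 0},
    {"travel": [-0.015,0,0],"spin": 0}
  ]
}}

```text
time_s: 10.38
tcp_pos: [0.508, 0.012, 0.0886]
eef_rot: [-177.3, 0.9, -80.7]
contact_force: [-0.7, -0.7, -2.3]
gripper_width: 0.0117
```

```bash
python3 -c "
from h import *
plan((.5022,.0522,.088),-80.7,4);print(r.get_state()['contact_force'])"
```

```text
n 4 at [0.508  0.012  0.0886] yaw -80.73 d [-0.0058  0.0402 -0.0006] dyaw 0.03 t 10.3833
[-0.0101, -0.0002, 0.0003] -0.01  [-0.0101, -0.0002, 0.0003] -0.01  [-0.0101, -0.0002, 0.0003] -0.01  [-0.0101, -0.0002, 0.0003] -0.01  
[-0.72694859 -0.70936425 -2.29330964]
```

Emit:
{"name": "send_rows", "arguments": {
  "motion": [
    {"travel": [-0.018,0,0],"spin": 0},
    {"travel": [-0.022,0,0],"spin": 0},
    {"travel": [-0.024,0,0],"spin": 0},
    {"travel": [-0.025,0,-0.01],"spin": 0}
  ]
}}

```text
time_s: 10.72
tcp_pos: [0.4914, 0.1013, 0.0988]
eef_rot: [-177.4, 0.8, -80.9]
contact_force: [0.1, -0.0, -2.3]
gripper_width: 0.0122
```

```bash
python3 -c "
from h import *
plan((.449,.2847,.11),-85.1)"
```

```text
n 5 at [0.4914 0.1013 0.0988] yaw -80.92 d [-0.0424  0.1834  0.0112] dyaw -4.18 t 10.7167
[-0.0376, 0.0025, -0.0018] 0.84  [-0.0376, 0.0031, -0.0018] 0.84  [-0.0375, 0.0036, -0.0019] 0.84  [-0.0374, 0.0042, -0.0019] 0.84  [-0.0374, 0.0047, -0.0019] 0.84
```

Emit:
{"name": "send_rows", "arguments": {
  "motion": [
    {"travel": [-0.036,0.003,-0.004],"spin": 0.8},
    {"travel": [-0.036,0.003,-0.002],"spin": 0.8},
    {"travel": [-0.036,0.004,-0.002],"spin": 0.8},
    {"travel": [-0.034,0.004,-0.002],"spin": 0.8},
    {"travel": [-0.03,0.004,0],"spin": 0.8}
  ]
}}

```text
time_s: 11.13
tcp_pos: [0.4491, 0.2769, 0.114]
eef_rot: [-177.3, 1.1, -85.2]
contact_force: [0.6, 0.1, -1.6]
gripper_width: 0.0117
```

Emit:
{"name": "send_rows", "arguments": {
  "motion": [
    {"travel": [0,0,0],"spin": 0},
    {"travel": [0,0,0],"spin": 0}
  ]
}}

```text
time_s: 11.3
tcp_pos: [0.4483, 0.2836, 0.1147]
eef_rot: [-177.2, 1.3, -84.8]
contact_force: [0.2, -1.2, -3.3]
gripper_width: 0.0118
```

```bash
python3 nose.py; python3 -c "
from h import *
plan((.449,.2847,.07),-85.1,3)"
```

```text
top 73 tip a [0.104  0.1042 0.105 ]
 yaw off -2.03 lat at .05/.115 [ 0.0005 -0.0018]  z(top) pitch 0.78 z at .05/.115 [0.1292 0.1301] rel tcp [0.0144 0.0153]
 tip xy [0.4572 0.1678]
side 0 tip a []
side expected non-empty vector for x
n 3 at [0.4487 0.2824 0.1146] yaw -84.91 d [ 0.0003  0.0023 -0.0446] dyaw -0.19 t 11.4
[-0.0004, 0.0006, 0.0149] 0.06  [-0.0004, 0.0006, 0.0149] 0.06  [-0.0004, 0.0006, 0.0149] 0.06
```

Emit:
{"name": "send_rows", "arguments": {
  "motion": [
    {"travel": [-0.001,0,0.014],"spin": 0},
    {"travel": [-0.001,0,0.014],"spin": 0},
    {"travel": [0,0,0.008],"spin": 0},
    {"travel": [0,0,0],"spin": 0}
  ]
}}

```text
time_s: 11.73
tcp_pos: [0.4514, 0.2823, 0.0782]
eef_rot: [-177.1, 1.3, -85.1]
contact_force: [-0.3, -0.8, -2.2]
gripper_width: 0.0118
```

```bash
python3 nose.py; python3 -c "
from h import *
plan((.449,.2847,.06),-85.1,2)"
```

```text
top 71 tip a [0.1029 0.1032 0.1044]
 yaw off -0.13 lat at .05/.115 [-0.0006 -0.0008]  z(top) pitch -0.73 z at .05/.115 [0.0935 0.0927] rel tcp [0.0146 0.0138]
 tip xy [0.4607 0.1667]
side 0 tip a []
side expected non-empty vector for x
n 2 at [0.4519 0.2829 0.0796] yaw -85.08 d [-0.0029  0.0018 -0.0196] dyaw -0.02 t 11.8333
[-0.0008, 0.0019, 0.0097] 0.01  [-0.0008, 0.0019, 0.0097] 0.01
```

Emit:
{"name": "send_rows", "arguments": {
  "motion": [
    {"travel": [-0.001,0.003,0.004],"spin": 0},
    {"travel": [0,0,0.003],"spin": 0}
  ]
}}

```text
time_s: 12.0
tcp_pos: [0.4501, 0.2839, 0.0737]
eef_rot: [-176.9, 1.4, -85.1]
contact_force: [-0.5, -0.1, -3.1]
gripper_width: 0.0114
```

```bash
python3 nose.py|head -3; python3 -c "
from h import *
plan((.449,.2847,.0475),-85.1,3)"
```

```text
top 70 tip a [0.1044 0.1046 0.1047]
 yaw off -0.65 lat at .05/.115 [-0.0005 -0.0013]  z(top) pitch -0.7 z at .05/.115 [0.0886 0.0878] rel tcp [0.0152 0.0144]
 tip xy [0.4588 0.1683]
n 3 at [0.4502 0.2841 0.0736] yaw -85.1 d [-0.0012  0.0006 -0.0261] dyaw -0.0 t 12.1
[-0.0, 0.0008, 0.0087] 0.0  [-0.0, 0.0008, 0.0087] 0.0  [-0.0, 0.0008, 0.0087] 0.0
```

Emit:
{"name": "send_rows", "arguments": {
  "motion": [
    {"travel": [0,0.001,0.007],"spin": 0},
    {"travel": [0,0,0.007],"spin": 0}
  ]
}}

```text
time_s: 12.27
tcp_pos: [0.4512, 0.2856, 0.0646]
eef_rot: [-176.7, 1.5, -85.0]
contact_force: [-36.0, -10.5, 79.6]
gripper_width: 0.0117
```

Emit:
{"name": "send_rows", "arguments": {
  "motion": [
    {"travel": [0,0,0.005],"spin": 0},
    {"travel": [0,0,0.003],"spin": 0}
  ]
}}

```text
time_s: 12.43
tcp_pos: [0.4507, 0.2857, 0.0644]
eef_rot: [-176.6, 1.5, -84.8]
contact_force: [-13.6, -6.3, 25.5]
gripper_width: 0.0114
```

```bash
python3 nose.py|head -3; python3 -c "
from h import *
plan((.449,.2847,.0465),-85.1,3);print(r.get_state()['contact_force'])"
```

```text
top 69 tip a [0.1026 0.1028 0.1046]
 yaw off -0.34 lat at .05/.115 [-0.001  -0.0014]  z(top) pitch -0.08 z at .05/.115 [0.082  0.0819] rel tcp [0.0177 0.0176]
 tip xy [0.4599 0.1701]
n 3 at [0.4507 0.2856 0.0643] yaw -84.79 d [-0.0017 -0.0009 -0.0178] dyaw -0.31 t 12.5333
[0.0004, 0.001, 0.0059] 0.1  [0.0004, 0.001, 0.0059] 0.1  [0.0004, 0.001, 0.0059] 0.1  
[-19.83102513  -7.21793978  40.1513331 ]
```

Emit:
{"name": "send_rows", "arguments": {
  "motion": [
    {"travel": [0,0,-0.008],"spin": 0},
    {"travel": [0,0,0],"spin": 0}
  ]
}}

```text
time_s: 12.7
tcp_pos: [0.4501, 0.286, 0.0742]
eef_rot: [-176.5, 1.6, -84.7]
contact_force: [-0.3, -0.4, -2.1]
gripper_width: 0.0119
```

```bash
python3 - <<'E'
from h import *
for n in("top","side"):
    z=np.load(n+"0.npz");P=cloud(n,z["d"]).reshape(-1,3)
    a=np.radians(95);u=np.array([np.cos(a),np.sin(a)]);v=np.array([np.sin(a),-np.cos(a)])
    q=P[:,:2]-[.449,.2847];l=q@u;t=q@v;m=(abs(l)<.035)&(abs(t)<.035)
    for lo,hi in((.036,.048),(.012,.03)):
        k=m&(P[:,2]>lo)&(P[:,2]<hi);print(n,lo,np.histogram(t[k],np.arange(-.034,.035,.004))[0], np.median(t[k]))
    print(np.round(np.arange(-.034,.035,.004),3))
im,d=r.capture("side");np.savez("side_e.npz",im=im,d=d)
s=r.get_state();print(s["tcp_pos"],s["eef_rot"],s["contact_force"])
p=px("side",[.449,.285,.05])[0].astype(int);c=im[p[1]-38:p[1]+37,p[0]-50:p[0]+50]
cv2.imwrite("pics/e.png",cv2.resize(c,(800,600),interpolation=cv2.INTER_CUBIC))
E
```

```text
top 0.036 [ 0 33 36 37 38 37 13  0  0  0  2 37 36 39 36 31  3] -0.009169517568478757
top 0.012 [ 0  0  0  0  0  0 27 37 37 35 30  0  0  0  0  1  1] 0.00032718575491771923
[-0.034 -0.03  -0.026 -0.022 -0.018 -0.014 -0.01  -0.006 -0.002  0.002
  0.006  0.01   0.014  0.018  0.022  0.026  0.03   0.034]
side 0.036 [43 40 29 41 37 26  1  0  0  1 53 32 42 31 37 21  1] 0.005589213302502161
side 0.012 [116  16   0   0   0   0   0   0   0   5  69  17   0   0   0   0   0] -0.030087198504664545
[-0.034 -0.03  -0.026 -0.022 -0.018 -0.014 -0.01  -0.006 -0.002  0.002
  0.006  0.01   0.014  0.018  0.022  0.026  0.03   0.034]
[0.44974494 0.28566305 0.07321247] [-176.53417382    1.60835365  -84.74982636] [ 0.00462161 -0.6701377  -2.73516362]
```

View pics/e.png

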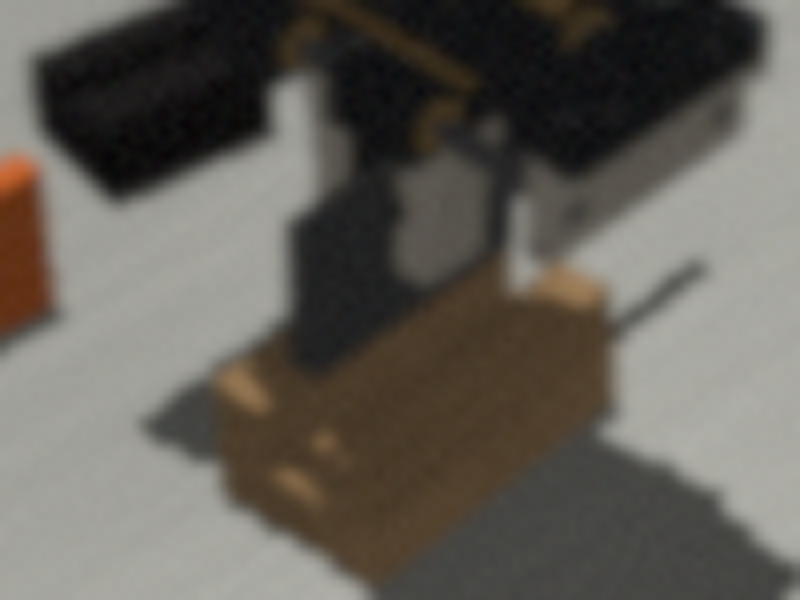

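The bar's near lower corner at (312,368) stands over the far (+x) ridge of the holder, next to the slot edge at (330,440). I'm measuring the bar's tilt and lateral offset.

```bash
cat > bar.py <<'E'
from h import *
import sys
def bar(tag=None):
    if tag: d=np.load(f"side_{tag}.npz")["d"]
    else: _,d=r.capture("side")
    P=cloud("side",d).reshape(-1,3);s=r.get_state();c=s["tcp_pos"]
    a=np.radians(95);u=np.array([np.cos(a),np.sin(a)]);v=np.array([np.sin(a),-np.cos(a)])
    q=P[:,:2]-[.449,.2847];l=q@u;t=q@v
    m=(l>.016)&(l<.042)&(abs(t)<.022)&(P[:,2]>.046)&(P[:,2]<.12)
    print("tcp",c.round(4),s["eef_rot"].round(1),"F",s["contact_force"].round(1),"n",m.sum())
    for z in np.arange(.044,.11,.004):
        k=m&(abs(P[:,2]-z)<.002)
        if k.sum()>2: print(round(z,3),k.sum(),"t p25,50:",np.percentile(t[k],[25,50,75]).round(4),"l max",l[k].max().round(4))
bar(*sys.argv[1:])
E
python3 bar.py e
```

```text
tcp [0.4497 0.2857 0.0732] [-176.5    1.6  -84.7] F [ 0.  -0.7 -2.7] n 235
0.052 6 t p25,50: [-0.0036 -0.0028  0.    ] l max 0.0398
0.056 15 t p25,50: [-0.0049 -0.0046 -0.0026] l max 0.0403
0.06 15 t p25,50: [-0.0046 -0.0033 -0.0017] l max 0.0391
0.064 13 t p25,50: [-0.0045 -0.0037 -0.0016] l max 0.04
0.068 16 t p25,50: [-0.0048 -0.0032 -0.001 ] l max 0.0396
0.072 18 t p25,50: [-0.006  -0.0049 -0.0042] l max 0.0395
0.076 14 t p25,50: [-0.0059 -0.0047 -0.0003] l max 0.0408
0.08 19 t p25,50: [-0.0054 -0.0042 -0.0027] l max 0.0397
0.084 14 t p25,50: [-0.0058 -0.0049 -0.0022] l max 0.0401
0.088 18 t p25,50: [-0.0063 -0.0052 -0.001 ] l max 0.0405
0.092 18 t p25,50: [-0.0065 -0.0059 -0.0021] l max 0.041
0.096 13 t p25,50: [-0.0063 -0.0062 -0.0043] l max 0.0396
0.1 35 t p25,50: [-0.0059 -0.003  -0.0003] l max 0.0401
0.104 19 t p25,50: [-0.0031  0.0001  0.002 ] l max 0.0394
```

Emit:
{"name": "send_rows", "arguments": {
  "motion": [
    {"travel": [0,0.004,0],"spin": 0},
    {"travel": [0,0,0],"spin": 0}
  ]
}}

```text
time_s: 12.92
tcp_pos: [0.4452, 0.2851, 0.0719]
eef_rot: [-176.6, 1.6, -84.8]
contact_force: [-1.2, -0.6, -2.8]
gripper_width: 0.0117
```

```bash
python3 bar.py
```

```text
tcp [0.4454 0.2852 0.0718] [-176.6    1.6  -84.8] F [-0.5  0.2 -3.3] n 236
0.048 7 t p25,50: [-0.0068 -0.0032  0.0025] l max 0.038
0.052 14 t p25,50: [-0.0095 -0.0085 -0.0073] l max 0.0399
0.056 14 t p25,50: [-0.0089 -0.0081 -0.0056] l max 0.04
0.06 15 t p25,50: [-0.0101 -0.009  -0.006 ] l max 0.0391
0.064 18 t p25,50: [-0.0092 -0.0084 -0.0065] l max 0.0398
0.068 18 t p25,50: [-0.0099 -0.0093 -0.0058] l max 0.0414
0.072 13 t p25,50: [-0.0091 -0.0087 -0.0047] l max 0.0401
0.076 18 t p25,50: [-0.0107 -0.0097 -0.0086] l max 0.0397
0.08 16 t p25,50: [-0.0105 -0.0096 -0.0083] l max 0.0405
0.084 16 t p25,50: [-0.01   -0.0092 -0.005 ] l max 0.0396
0.088 13 t p25,50: [-0.0116 -0.0103 -0.009 ] l max 0.0402
0.092 16 t p25,50: [-0.0112 -0.0104 -0.0092] l max 0.0391
0.096 15 t p25,50: [-0.0115 -0.0107 -0.007 ] l max 0.0397
0.1 42 t p25,50: [-0.0097 -0.0071 -0.004 ] l max 0.0399
```

Emit:
{"name": "send_rows", "arguments": {
  "motion": [
    {"travel": [0,-0.001,0.005],"spin": 0},
    {"travel": [0,0,0.004],"spin": 0}
  ]
}}

```text
time_s: 13.13
tcp_pos: [0.4471, 0.2858, 0.0619]
eef_rot: [-176.6, 1.6, -84.7]
contact_force: [0.0, -0.2, -2.2]
gripper_width: 0.0116
```

Emit:
{"name": "send_rows", "arguments": {
  "motion": [
    {"travel": [0,0,0.004],"spin": 0}
  ]
}}

```text
time_s: 13.22
tcp_pos: [0.4473, 0.2858, 0.0571]
eef_rot: [-176.6, 1.6, -84.7]
contact_force: [0.5, -0.2, -2.9]
gripper_width: 0.0117
```

Inside the slot without contact; continuing.

Emit:
{"name": "send_rows", "arguments": {
  "motion": [
    {"travel": [0,0.0005,0.005],"spin": 0}
  ]
}}

```text
time_s: 13.3
tcp_pos: [0.4471, 0.2858, 0.0512]
eef_rot: [-176.6, 1.5, -84.8]
contact_force: [-0.4, -0.5, -2.4]
gripper_width: 0.0118
```

Emit:
{"name": "send_rows", "arguments": {
  "motion": [
    {"travel": [0,0.0005,0.002],"spin": 0}
  ]
}}

```text
time_s: 13.38
tcp_pos: [0.4465, 0.2854, 0.0478]
eef_rot: [-176.7, 1.5, -84.8]
contact_force: [0.2, -0.8, -1.9]
gripper_width: 0.0119
```

```bash
python3 bar.py; python3 nose.py | head -3
```

```text
tcp [0.4462 0.2852 0.0476] [-176.7    1.4  -84.8] F [-0.1 -0.7 -3.9] n 158
0.048 17 t p25,50: [-0.0086 -0.007  -0.0057] l max 0.0389
0.052 15 t p25,50: [-0.009  -0.0084 -0.0063] l max 0.04
0.056 14 t p25,50: [-0.009  -0.0082 -0.0033] l max 0.0393
0.06 14 t p25,50: [-0.0097 -0.0086 -0.0057] l max 0.0398
0.064 15 t p25,50: [-0.0102 -0.009  -0.0081] l max 0.0407
0.068 19 t p25,50: [-0.0098 -0.0089 -0.005 ] l max 0.0397
0.072 17 t p25,50: [-0.0094 -0.0085 -0.0038] l max 0.039
0.076 39 t p25,50: [-0.0089 -0.0047 -0.0019] l max 0.0395
top 66 tip a [0.1035 0.1037 0.1048]
 yaw off -0.27 lat at .05/.115 [-0.0012 -0.0015]  z(top) pitch 1.35 z at .05/.115 [0.0642 0.0658] rel tcp [0.0161 0.0176]
 tip xy [0.4555 0.1697]
```

Emit:
{"name": "send_rows", "arguments": {
  "motion": [
    {"travel": [0,0,0.0025],"spin": 0},
    {"travel": [0,0,0.0005],"spin": 0}
  ]
}}

```text
time_s: 13.7
tcp_pos: [0.447, 0.286, 0.0458]
eef_rot: [-176.6, 1.5, -84.7]
contact_force: [-0.4, 0.3, -3.5]
gripper_width: 0.0119
```

```bash
python3 nose.py | head -3; python3 -c "
from h import *
s=r.get_state();print(s['tcp_pos'],s['contact_force'])"
```

```text
top 68 tip a [0.1039 0.1045 0.1049]
 yaw off 0.78 lat at .05/.115 [-0.0016 -0.0007]  z(top) pitch 1.52 z at .05/.115 [0.062  0.0637] rel tcp [0.016  0.0177]
 tip xy [0.4571 0.1705]
[0.44717817 0.28616277 0.04611473] [ 0.44925361 -0.36229773 -2.93648656]
```

Emit:
{"name": "send_rows", "arguments": {
  "motion": [
    {"travel": [0,0,0.0015],"spin": 0},
    {"travel": [0,0,0],"spin": 0}
  ]
}}

```text
time_s: 13.97
tcp_pos: [0.4474, 0.2864, 0.0449]
eef_rot: [-176.6, 1.6, -84.7]
contact_force: [-0.1, -0.2, -2.6]
gripper_width: 0.0112
```

Emit:
{"name": "send_rows", "arguments": {
  "motion": [
    {"travel": [0,0,0],"spin": 0},
    {"travel": [0,0,0],"spin": 0},
    {"travel": [0,0,-0.002],"spin": 0},
    {"travel": [0,0,-0.002],"spin": 0}
  ],
  "gripper": -0.35
}}

```text
time_s: 14.3
tcp_pos: [0.448, 0.2871, 0.05]
eef_rot: [-176.5, 1.6, -84.7]
contact_force: [-0.7, -0.6, 0.5]
gripper_width: 0.0276
```

```bash
python3 nose.py | head -3;python3 bar.py
```

```text
top 67 tip a [0.1024 0.1029 0.1032]
 yaw off -0.13 lat at .05/.115 [0.0007 0.0005]  z(top) pitch -0.69 z at .05/.115 [0.0617 0.061 ] rel tcp [0.0113 0.0105]
 tip xy [0.4595 0.1719]
tcp [0.4481 0.2872 0.0501] [-176.4    1.7  -84.7] F [ 0.3  0.1 -0.4] n 145
0.048 19 t p25,50: [-0.0071 -0.0061 -0.0046] l max 0.0411
0.052 17 t p25,50: [-0.0067 -0.0044 -0.0031] l max 0.0411
0.056 16 t p25,50: [-0.0061 -0.0048 -0.0037] l max 0.0413
0.06 16 t p25,50: [-0.0061 -0.0056 -0.0052] l max 0.0407
0.064 19 t p25,50: [-0.0064 -0.0048 -0.0007] l max 0.041
0.068 24 t p25,50: [-0.0065 -0.0048 -0.0016] l max 0.0413
0.072 33 t p25,50: [-0.0039 -0.0007  0.0018] l max 0.0406
```

Emit:
{"name": "send_rows", "arguments": {
  "motion": [
    {"travel": [0,0,-0.01],"spin": 0},
    {"travel": [0,0,-0.025],"spin": 0},
    {"travel": [0,0,-0.035],"spin": 0},
    {"travel": [0,0,-0.035],"spin": 0},
    {"travel": [0,0,-0.02],"spin": 0}
  ]
}}

```text
time_s: 14.87
tcp_pos: [0.438, 0.2794, 0.1765]
eef_rot: [-176.9, 1.1, -84.7]
contact_force: [2.0, 0.6, -0.6]
gripper_width: 0.0285
```

```bash
python3 nose.py | head -3;python3 -c "
from h import *
plan((.648,-.097,.16),-80.7)"
```

```text
top 0 tip a []
top expected non-empty vector for x
side 0 tip a []
n 12 at [0.439  0.2807 0.1776] yaw -84.73 d [ 0.209  -0.3777 -0.0176] dyaw 4.03 t 14.9667
[0.033, -0.0144, 0.0015] -0.34  [0.033, -0.0142, 0.0015] -0.34  [0.0331, -0.014, 0.0015] -0.34  [0.0332, -0.0138, 0.0015] -0.34  [0.0333, -0.0136, 0.0015] -0.34
[0.0334, -0.0134, 0.0015] -0.34  [0.0335, -0.0132, 0.0014] -0.34  [0.0335, -0.013, 0.0014] -0.34  [0.0336, -0.0128, 0.0014] -0.34  [0.0337, -0.0126, 0.0014] -0.34
[0.0338, -0.0124, 0.0014] -0.34  [0.0338, -0.0122, 0.0014] -0.34
```

Emit:
{"name": "send_rows", "arguments": {
  "motion": [
    {"travel": [0.033,-0.014,0],"spin": -0.3},
    {"travel": [0.033,-0.014,0],"spin": -0.3},
    {"travel": [0.033,-0.014,0],"spin": -0.3},
    {"travel": [0.033,-0.014,0],"spin": -0.3},
    {"travel": [0.033,-0.014,0],"spin": -0.3}
  ],
  "gripper": -1
}}

```text
time_s: 15.38
tcp_pos: [0.5261, 0.1248, 0.1821]
eef_rot: [-176.4, 1.6, -82.5]
contact_force: [0.0, 0.7, -0.1]
gripper_width: 0.0026
```

Emit:
{"name": "send_rows", "arguments": {
  "motion": [
    {"travel": [0.033,-0.013,0],"spin": -0.3},
    {"travel": [0.033,-0.013,0],"spin": -0.3},
    {"travel": [0.033,-0.013,0],"spin": -0.3},
    {"travel": [0.033,-0.013,0],"spin": -0.3},
    {"travel": [0.025,-0.01,0],"spin": -0.3}
  ]
}}

```text
time_s: 15.8
tcp_pos: [0.6114, -0.0314, 0.1831]
eef_rot: [-176.4, 1.5, -80.9]
contact_force: [-0.4, 0.8, 0.4]
gripper_width: 0.0004
```

```bash
python3 -c "
from h import *
s=r.get_state();print(s['gripper_width'])
plan((.650,-.097,.11),-80.7)"
```

```text
0.00036492694894095485
n 3 at [ 0.6114 -0.0314  0.1831] yaw -80.86 d [ 0.0386 -0.0656 -0.0731] dyaw 0.16 t 15.8
[0.0243, -0.0077, 0.0243] -0.05  [0.0243, -0.0077, 0.0243] -0.05  [0.0243, -0.0077, 0.0243] -0.05
```

Emit:
{"name": "send_rows", "arguments": {
  "motion": [
    {"travel": [0.022,-0.009,0.005],"spin": 0},
    {"travel": [0.022,-0.009,0.01],"spin": 0},
    {"travel": [0.015,-0.008,0.02],"spin": 0},
    {"travel": [0,0,0.015],"spin": 0},
    {"travel": [0,0,0],"spin": 0}
  ]
}}

```text
time_s: 16.22
tcp_pos: [0.6521, -0.0937, 0.1319]
eef_rot: [-176.4, 1.5, -81.2]
contact_force: [-1.4, -0.1, -0.0]
gripper_width: 0.0006
```

```bash
python3 -c "
from h import *
plan((.650,-.097,.09),-80.7,2)"
```

```text
n 2 at [ 0.6521 -0.0937  0.1319] yaw -81.24 d [-0.0021 -0.0033 -0.0419] dyaw 0.54 t 16.2167
[0.002, 0.0026, 0.0208] -0.27  [0.002, 0.0026, 0.0208] -0.27
```

Emit:
{"name": "send_rows", "arguments": {
  "motion": [
    {"travel": [0.002,0.001,0.018],"spin": -0.3},
    {"travel": [0.001,0.001,0.014],"spin": 0},
    {"travel": [0,0,0.005],"spin": 0},
    {"travel": [0,0,0],"spin": 0}
  ]
}}

```text
time_s: 16.55
tcp_pos: [0.6521, -0.0959, 0.0952]
eef_rot: [-176.5, 1.4, -80.9]
contact_force: [0.0, -0.3, -0.2]
gripper_width: 0.0004
```

Emit:
{"name": "send_rows", "arguments": {
  "motion": [
    {"travel": [0,0.01,0],"spin": 0},
    {"travel": [0,0.008,0],"spin": 0},
    {"travel": [0,0.008,0],"spin": 0}
  ]
}}

```text
time_s: 16.8
tcp_pos: [0.627, -0.0991, 0.0961]
eef_rot: [-176.3, 1.4, -80.8]
contact_force: [3.9, -0.3, -1.3]
gripper_width: 0.0004
```

```bash
cat > cov.py <<'E'
from h import *
s=r.get_state();a=np.radians(9.3);q=s["tcp_pos"][:2]-[.6037,-.1046]
print("tcp",s["tcp_pos"].round(4),"local",round(q[0]*np.cos(a)+q[1]*np.sin(a),4),round(-q[0]*np.sin(a)+q[1]*np.cos(a),4),s["eef_rot"].round(1),"F",s["contact_force"].round(1))
for n in("top","side"):
    r.capture(n)
    for x in r.pinpoint(n,"cover_tab")[:2]:
        p=w(n,x["at"]);q=p[:2]-[.6037,-.1046];print(n,round(x["conf"],2),p.round(3),"local x",round(q[0]*np.cos(a)+q[1]*np.sin(a),4))
E
python3 cov.py
```

```text
tcp [ 0.627  -0.0991  0.0961] local 0.0239 0.0017 [-176.3    1.4  -80.8] F [ 3.9 -0.3 -1.3]
top 0.65 [0.447 0.288 0.057] local x -0.0916
side 0.56 [ 0.603 -0.101  0.09 ] local x 0.0001
```

Emit:
{"name": "send_rows", "arguments": {
  "motion": [
    {"travel": [0,0.009,0.001],"spin": 0},
    {"travel": [0,0.009,0],"spin": 0},
    {"travel": [0,0.009,0],"spin": 0}
  ]
}}

```text
time_s: 17.25
tcp_pos: [0.6036, -0.1031, 0.0954]
eef_rot: [-175.9, 1.3, -80.7]
contact_force: [4.0, 0.8, 2.6]
gripper_width: 0.0007
```

```bash
python3 cov.py
```

```text
tcp [ 0.6036 -0.1031  0.0954] local 0.0001 0.0015 [-175.9    1.3  -80.7] F [4.  0.8 2.6]
top 0.54 [ 0.608 -0.412 -0.006] local x -0.045
side 0.72 [ 0.579 -0.107  0.092] local x -0.0253
```

Emit:
{"name": "send_rows", "arguments": {
  "motion": [
    {"travel": [0,0.008,0.001],"spin": 0},
    {"travel": [0,0.008,0],"spin": 0}
  ]
}}

```text
time_s: 17.62
tcp_pos: [0.5881, -0.1058, 0.0928]
eef_rot: [-176.0, 1.3, -80.7]
contact_force: [2.0, 0.7, 1.9]
gripper_width: 0.0004
```

Emit:
{"name": "send_rows", "arguments": {
  "motion": [
    {"travel": [0,0.005,0],"spin": 0}
  ]
}}

```text
time_s: 17.7
tcp_pos: [0.5828, -0.1067, 0.0925]
eef_rot: [-175.9, 1.3, -80.7]
contact_force: [2.7, -0.4, 2.0]
gripper_width: 0.0006
```

```bash
python3 cov.py
```

```text
tcp [ 0.5828 -0.1067  0.0925] local -0.021 0.0013 [-175.9    1.3  -80.7] F [ 2.7 -0.4  2. ]
side 0.78 [ 0.559 -0.112  0.09 ] local x -0.0458
side 0.19 [ 0.62   0.243 -0.001] local x 0.0718
```

Emit:
{"name": "send_rows", "arguments": {
  "motion": [
    {"travel": [0,0.004,0],"spin": 0}
  ]
}}

```text
time_s: 17.98
tcp_pos: [0.5787, -0.1073, 0.0917]
eef_rot: [-176.0, 1.3, -80.7]
contact_force: [3.1, 0.0, 2.9]
gripper_width: 0.0005
```

Emit:
{"name": "send_rows", "arguments": {
  "motion": [
    {"travel": [0,0.003,0],"spin": 0}
  ]
}}

```text
time_s: 18.07
tcp_pos: [0.5775, -0.1075, 0.0919]
eef_rot: [-175.8, 1.3, -80.7]
contact_force: [11.4, 1.7, -6.7]
gripper_width: 0.0003
```

End stop reached (force rises to 11 N). I'm backing off and rising.

Emit:
{"name": "send_rows", "arguments": {
  "motion": [
    {"travel": [0,-0.01,0],"spin": 0},
    {"travel": [0,-0.008,0],"spin": 0},
    {"travel": [0,0,-0.02],"spin": 0},
    {"travel": [0,0,-0.035],"spin": 0},
    {"travel": [0,0,-0.035],"spin": 0}
  ]
}}

```text
time_s: 18.48
tcp_pos: [0.5841, -0.1074, 0.175]
eef_rot: [-177.2, 1.5, -80.8]
contact_force: [1.6, -0.1, 0.2]
gripper_width: 0.0003
```

Emit:
{"name": "send_rows", "arguments": {
  "motion": [
    {"travel": [-0.03,0,-0.02],"spin": 0},
    {"travel": [-0.035,0,0],"spin": 0},
    {"travel": [-0.02,0,0],"spin": 0},
    {"travel": [0,0,0],"spin": 0},
    {"travel": [0,0,0],"spin": 0}
  ]
}}

```text
time_s: 18.9
tcp_pos: [0.5726, -0.0223, 0.2056]
eef_rot: [-176.9, 1.4, -81.0]
contact_force: [0.2, 0.2, 0.3]
gripper_width: 0.0002
```

```bash
python3 cov.py; python3 - <<'E'
from h import *
P=[]
for n in("top","side"):
    im,d=r.capture(n);Q=cloud(n,d)
    m=(Q[...,2]>.097)&(Q[...,2]<.112)&(np.hypot(Q[...,0]-.557,Q[...,1]+.113)<.022)
    q=Q[m];a=np.radians(9.3)
    if len(q): print(n,"tab top",len(q),"local x",np.median((q[:,0]-.6037)*np.cos(a)+(q[:,1]+.1046)*np.sin(a)).round(4))
    m=(Q[...,2]>.055)&(Q[...,2]<.085)&(np.hypot(Q[...,0]-.449,Q[...,1]-.285)<.05)
    q=Q[m];print(n,"drift top",cv2.minAreaRect((q[:,:2]*1000).astype(np.float32)),np.percentile(q[:,2],[50,90]).round(4))
    for t in("drift_grip","cup","block","clamp","pin_center"): print(n,t,[(round(x["conf"],2),w(n,x["at"]).round(3).tolist()) for x in r.pinpoint(n,t)[:4]])
    P.append(cv2.resize(im,(400,300)))
    if n=="top": cv2.imwrite("pics/f.png",cv2.resize(im,(800,600)))
print(r.get_state()["time_s"])
E
```

```text
tcp [ 0.5726 -0.0223  0.2056] local -0.0174 0.0862 [-176.9    1.4  -81. ] F [0.2 0.2 0.3]
top 0.77 [ 0.559 -0.111  0.096] local x -0.0447
side 0.6 [ 0.553 -0.113  0.094] local x -0.0518
top tab top 2 local x -0.0561Traceback (most recent call last):
  File "<stdin>", line 9, in <module>
    return _quantile_unchecked(
        a, q, axis, out, overwrite_input, method, keepdims, weights)
    return _ureduce(a,
                    func=_quantile_ureduce_func,
    ...<5 lines>...
                    overwrite_input=overwrite_input,
                    method=method)
    r = func(a, **kwargs)
    result = _quantile(arr,
                       quantiles=q,
    ...<2 lines>...
                       out=out,
                       weights=wgt)
    slices_having_nans = np.isnan(arr[-1, ...])
                                  ~~~^^^^^^^^^
IndexError: index -1 is out of bounds for axis 0 with size 0
```

Emit:
{"name": "send_rows", "arguments": {
  "motion": [
    {"travel": [0.03,0.012,-0.01],"spin": 0},
    {"travel": [0.033,0.015,-0.01],"spin": 0},
    {"travel": [0.033,0.018,-0.01],"spin": 0},
    {"travel": [0.033,0.018,0],"spin": 0},
    {"travel": [0.033,0.018,0],"spin": 0}
  ]
}}

```text
time_s: 19.57
tcp_pos: [0.516, -0.201, 0.2253]
eef_rot: [-177.2, 1.4, -80.8]
contact_force: [1.2, -1.1, -0.9]
gripper_width: 0.0006
```

Emit:
{"name": "send_rows", "arguments": {
  "motion": [
    {"travel": [0.033,0.018,0],"spin": 0},
    {"travel": [0.033,0.018,0],"spin": 0},
    {"travel": [0.033,0.018,0],"spin": 0},
    {"travel": [0.02,0.01,0],"spin": 0},
    {"travel": [0,0,0],"spin": 0}
  ]
}}

```text
time_s: 19.98
tcp_pos: [0.4638, -0.3428, 0.2177]
eef_rot: [-177.4, 1.4, -81.4]
contact_force: [0.5, 0.9, -0.1]
gripper_width: 0.0003
```

```bash
python3 - <<'E'
from h import *
for n in("top","side"):
    im,d=r.capture(n);Q=cloud(n,d);a=np.radians(9.3)
    if n=="top": cv2.imwrite("pics/f.png",cv2.resize(im,(800,600)))
    q=Q[(Q[...,2]>.097)&(Q[...,2]<.112)&(np.hypot(Q[...,0]-.557,Q[...,1]+.113)<.025)]
    if len(q): print(n,"tab top",len(q),"local x",np.median((q[:,0]-.6037)*np.cos(a)+(q[:,1]+.1046)*np.sin(a)).round(4))
    q=Q[(Q[...,2]>.055)&(Q[...,2]<.085)&(np.hypot(Q[...,0]-.449,Q[...,1]-.285)<.05)]
    if len(q): print(n,"drift top",cv2.minAreaRect((q[:,:2]*1000).astype(np.float32)),np.percentile(q[:,2],[50,90]).round(4))
    for t in("drift_grip","cup","block","clamp","pin_center","cover_tab"): print(n,t,[(round(x["conf"],2),w(n,x["at"]).round(3).tolist()) for x in r.pinpoint(n,t)[:4]])
print(r.get_state()["time_s"])
E
```

```text
top tab top 42 local x -0.047
top drift top ((451.447265625, 280.95831298828125), (12.252690315246582, 89.81731414794922), 5.805786609649658) [0.0718 0.0754]
top drift_grip [(0.82, [0.785, 0.238, 0.038]), (0.8, [0.581, 0.357, 0.039]), (0.72, [0.446, 0.289, 0.058])]
top cup [(0.77, [0.738, 0.081, 0.004]), (0.69, [0.606, -0.1, 0.003])]
top block [(0.72, [0.726, -0.274, 0.001]), (0.34, [0.445, 0.289, 0.056]), (0.32, [0.527, -0.087, 0.097]), (0.22, [0.447, 0.283, 0.018])]
top clamp [(0.56, [0.606, -0.411, -0.001])]
top pin_center [(0.22, [0.447, 0.288, 0.058])]
top cover_tab [(0.95, [0.557, -0.11, 0.092])]
side tab top 28 local x -0.0565
side drift top ((448.10400390625, 281.09356689453125), (16.310260772705078, 91.03206634521484), 4.7388505935668945) [0.068  0.0724]
side drift_grip [(0.83, [0.575, 0.358, 0.038]), (0.71, [0.781, 0.237, 0.038]), (0.66, [0.447, 0.289, 0.059])]
side cup [(0.86, [0.737, 0.078, -0.001])]
side block [(0.89, [0.723, -0.277, 0.002])]
side clamp [(0.57, [0.602, -0.422, -0.001])]
side pin_center []
side cover_tab [(0.85, [0.55, -0.114, 0.093])]
20.6833
```

View pics/f.png

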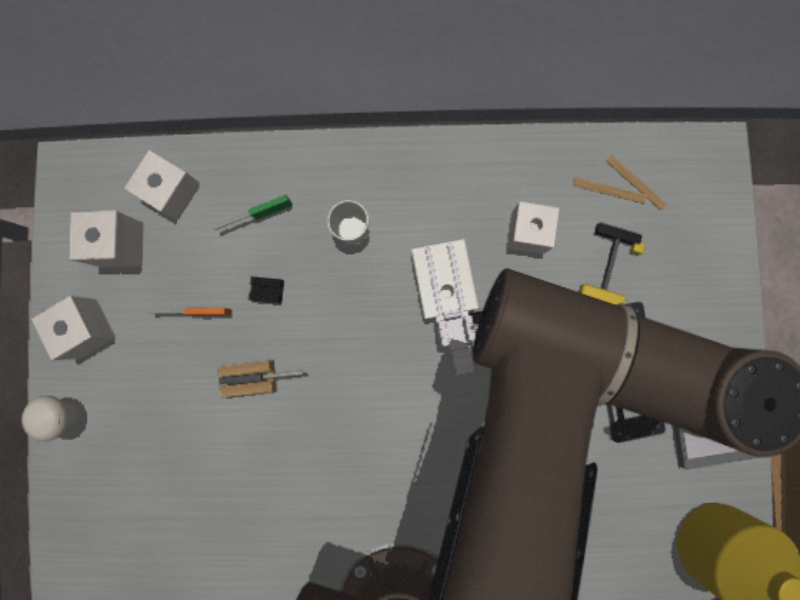

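The picture shows the drift in the holder at (245,378), the pour hole uncovered at (447,290), and the tab drawn back to about (455,318). The cup, block and clamp are where they were. The arm hides the tray here, but the pin was seen down in it earlier.

```bash
python3 -c "
from h import *
s=r.get_state();print(s['contact_force'],s['qd'].round(2));print(r.close_job())"
```

```text
[-1.17654258  0.22088414 -0.11409775] [-0.2   0.    0.07  0.01 -0.06 -0.02]
the job is handed in; nothing more can be done
None
```

The job is handed in at about 21 s of the 64 s; no verdict is reported.

**What I did:** I took the dark drift from its rest and drove the pin out with 7–8 N measured at the wrist. I then set the drift in the holder slot and pushed the cover back with closed fingers until it hit its end stop.

**Last checks:**
- **Pin:** it lies in the tray, at z ≈ 0.02 by depth just after it dropped. The arm hid the tray in the final picture, so I did not check it again at the end.
- **Drift:** the networks put its grip point within about 4 mm of the slot's middle. Its height is 0.058–0.059 m, so it is fully down, and it is parallel to the slot.
- **Cover:** the top camera puts the tab at mould x −47 mm, which is the full 55 mm of travel. The side camera's depth read −56 mm, which is further than the cover can go, so I put that down to camera error.
- **Bystanders:** the cup, block and clamp were found where they started, to within the networks' accuracy.
- **Robot:** it was clear of everything, with the wrist force around 1 N.

**One thing went wrong on the way:** on the first try at placing the drift, it struck the ridge of the holder at about 88 N in total. That is under the 120 N wrist limit. I raised it, shifted it about 4 mm, and it then went in without contact. The tool also picked up about 4° of tilt over the job, which did not matter.

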